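Stir the bearing media, lid the soak cup and lift off the outer cover

ROBOT

A 6-joint arm with a two-finger parallel gripper is mounted at the origin on the work surface. World frame = base frame: x ahead of the robot, y to its left, z up, the work surface at z = 0. Lengths are in mm, angles in rad, forces in N, time in s.
With the tool pointing down it reaches from about 400 to 925 mm from the base axis. Payload 12.5 kg.
Tool frame: the origin (TCP) lies at the centre of the arm's flange, where the gripper is bolted on; the fingertips stand 190 mm ahead of it and the grasp point (between the pads) lies env.grip_point_offset ahead of it (env.grip_point_offset is the distance from the TCP to the grasp point, in mm); z points along the fingers, x is the direction in which the jaws open and shut, and the axes are right-handed (so a half turn about z gives the same grasp; the last joint's range is limited). The gripper opens to 95 mm and grips with 3 to 60 N. Pads are 20 mm wide; open, the fingers measure 119 mm over their backs; the gripper's body (75 mm by 180 mm) begins 59 mm behind the grasp point.
Start: joints at [-1.313, 0.491, 1.559, -0, 1.092, -0.106], TCP at [222.412, -584.087, 404.761] pointing down, gripper open.
Joint ranges: [-3.1, 3.1], [-0.84, 2.19], [0.05, 2.79], [-1.13, 4.28], [0.06, 2.93], [-2.69, 2.69]. Speed limits (rad/s): [2.22, 2.22, 2.79, 3.14, 3.14, 3.14].

INTERFACE

Orientations are given as [roll, pitch, yaw] about the fixed x, y, z axes, in that order (R = Rz(yaw) Ry(pitch) Rx(roll)).
In Python, from cell import state, read_camera, camera_model, job_done, env gives the robot as it stands.
- The arm moves only by the tool arm_command, never from a script. Its argument "steps" is a list of rows, each a list of 6 numbers: the shift along the tool's x, y, z in cm, then the turn, a rotation vector about the tool's x, y, z in degrees. In form: [[dx, dy, dz, rx, ry, rz], ...]. A call has 1 to 12 rows; each row is the pose to reach, as a shift and turn from the pose commanded when the call began, along the tool's axes at that moment; what a row does not reach only later rows make up. A row lasts 1/12 s, in which the tool goes at most 41.7 mm and 7.16 degrees, less where a joint would pass 70% of its speed; a pose out of reach is approached as far as the arm can. A call with a gripper value outside its range is refused whole. "jaw" is the finger opening in cm, from 0 to 9.51, set as the call begins (left out, the last holds). The fingers move at their own pace and stop on an object; the grip force is fixed at half the most. Time passes only in rows, so rows that repeat a pose let the fingers close. It gives the time, the measured TCP pose, the force and the opening at its end, in the units of the state.
- state(): the state, without advancing time (a new reading comes with each control period).
- read_camera(name): name is "scene" or "top" or "wrist"; returns the picture (480x640x3 uint8, red, green, blue); there is no depth.
- camera_model(name): a dict with "K" (3x3 intrinsics, pixels), "xyz" and "rotation" of the camera in the world. Camera axes: x right, y up, looking along -z (the intrinsics and any distortion apply to the point x, -y, -z); pixel columns grow to the right and rows downward; lengths in mm; the calibration is good to about 2 mm. A picture is of the moment at which its call begins: read the wrist's pose just before it. camera_model takes no time and is no camera call; for the wrist camera it gives the pose at the moment of the call.
- job_done(): hands the job in, once; it reports no verdict.
The state is a dict: "t": time; "joints": joint angles; "qvel": joint speeds; "tau": joint torques, N m; "eef_pos": TCP position; "tcp_rot": TCP orientation; "ft_force": force on the tool from outside, world axes, zero at the start; "moment": the same for the moment, N m; "opening": opening from 0.0 (shut) to 1.0 (fully open).
Only numpy, scipy, OpenCV 4.12 (cv2) and the standard library are available. Lean on these libraries where they do the work, as an engineer would, in place of code of your own. Each camera call takes 0.05 s, during which the arm holds its last target. There are 200 camera calls.

TASK

With the rod from the wooden block, stir the chunky beads in the clear soak cup until most of them have clearly changed places, none leaving the cup, and stand the rod back in its hole with its collar down on the block. Then take the nested lid pair by the inner lid's knob, lower both together until the inner lid sits fully home on the cup before letting go, and lift the outer lid alone by its collar, leaving the inner lid seated so that its vents are open. Finish while still holding the outer lid gripped, level and still, about 10 cm straight above where it sat on the cup; leave the other things on the counter alone.

Things in the scene. Friction and masses are not known exactly. Their poses are not given: they have to be found in the camera images.
- cup: clear plastic straight-sided soak cup, fixed to the counter: outside diameter 88 mm, inside diameter 80 mm, height 62 mm, floor 5 mm thick, on a grey foot plate of diameter 112 mm, 4 mm high. Origin at the centre of its underside on the counter, z up. The five beads lie in it; a rod turned in the middle slips past them, one swept round near the wall drives them along
- cup_rim (a point): centre of the cup's mouth, level with its rim, 62 mm above the counter; z up
- rod: steel stirring rod of 80 g, 128 mm long, standing upright in the wooden block at the start. Origin at the centre of its lower tip, z along the rod to the handle. Shaft diameter 8 mm from 0 to 62 mm, collar disc diameter 26 mm from 62 to 68 mm, black square handle 16 x 16 mm (sides along x and y) from 68 to 128 mm, gripped from above
- rod_collar (a point): centre of the underside of the rod's collar disc, 62 mm above its tip
- rod_stand: wooden block 50 x 50 x 70 mm high (foot board 74 x 74 mm, 8 mm high), fixed, with a vertical hole of diameter 15 mm, mouth chamfered by 3 mm, right through its centre; the rod hangs in it with the collar on the block's top. Origin at the centre of its underside
- rod_stand_mouth (a point): centre of the hole's mouth on the block's top, 70 mm above the counter
- lid_rest: black plastic open ring holder on which the nested lids start: outside diameter 88 mm, inside 80 mm, 30 mm high, on a foot of diameter 120 mm, 5 mm high; fixed. Origin at the centre of its underside
- inner_lid: steel inner lid, about 120 g. Origin at the centre of its flange's underside, which rests on the rim; z up. Flange diameter 88 mm, 4 mm thick; below, a plug of diameter 74 mm, 10 mm deep, chamfered foot, 3 mm play all round in the cup; above, a stem of diameter 12 mm to z = 30 mm, then the knob, diameter 18 mm, z = 30 to 54 mm. Lifted by the knob, it carries the outer lid along
- inner_knob (a point): centre of the inner lid's knob, 42 mm above the inner lid's origin; the knob stands out of the outer lid's collar, its 18 mm part from 2 to 26 mm above the collar's top
- outer_lid: aluminium outer lid, about 140 g, loose on the inner lid's flange (origin 4 mm above the inner's when nested). Origin at the centre of its top plate's underside, z up. Plate diameter 100 mm, z = 0 to 4 mm; skirt outside diameter 101, inside 95 mm, down to z = -14 mm, round the flange and rim with 3.5 mm play; collar outside diameter 44 mm, z = 4 to 24 mm, for gripping
- outer_collar (a point): centre of the outer lid's collar, 14 mm above the outer lid's origin. A hole of diameter 28 mm runs through plate and collar; it is free of the inner lid's knob once the outer lid has been raised 50 mm
- bead0: one of five equal white ceramic barrel beads, diameter 20 mm, 16 mm high, 16 g, loose in the cup; at the start all five stand in a ring of about 26 mm radius about the cup's axis, its middle free. Origin at its centre
- bead1: one of five equal white ceramic barrel beads, diameter 20 mm, 16 mm high, 16 g, loose in the cup; at the start all five stand in a ring of about 26 mm radius about the cup's axis, its middle free. Origin at its centre
- bead2: one of five equal white ceramic barrel beads, diameter 20 mm, 16 mm high, 16 g, loose in the cup; at the start all five stand in a ring of about 26 mm radius about the cup's axis, its middle free. Origin at its centre
- bead3: one of five equal white ceramic barrel beads, diameter 20 mm, 16 mm high, 16 g, loose in the cup; at the start all five stand in a ring of about 26 mm radius about the cup's axis, its middle free. Origin at its centre
- bead4: one of five equal white ceramic barrel beads, diameter 20 mm, 16 mm high, 16 g, loose in the cup; at the start all five stand in a ring of about 26 mm radius about the cup's axis, its middle free. Origin at its centre
- yoyo: bronze yo-yo lying flat, diameter 56 mm, 40 mm high, loose bystander; origin at the centre of its underside
- pad_tin: round green tin of silicone pads, diameter 63 mm, 24 mm high, loose bystander; origin at the centre of its underside
- puller: chrome bearing puller lying flat, about 101 x 50 mm, 16 mm high, loose bystander; origin under its middle, x along its length
- hex_key: dark hex key lying flat, 78 x 27 mm, 6 mm thick, loose bystander; origin under the middle of its long arm, x along it
Things that resemble listed ones, but are neither listed nor needed, are in the scene too. What is meant by the outer_lid is not pink, and is the smaller of those in its own colour. There is more than one size of the rod; the job needs the larger.

How it is judged (in metres and radians):
On the way, in this order (a step that is already met when the one before it is completed fails the run):
1. the gripped rod is down in the cup and at least three of the five beads are each over 15 mm from where they started (horizontal distance between rod and cup_rim below 0.04 m and z of rod in the frame of cup_rim below -0.02 m and contact force between the fingers and rod above 0.5 N and (distance of each of bead0, bead1, bead2 from where it was at the start of the episode above 0.015 m or distance of each of bead0, bead1, bead3 from where it was at the start of the episode above 0.015 m or distance of each of bead0, bead1, bead4 from where it was at the start of the episode above 0.015 m or distance of each of bead0, bead2, bead3 from where it was at the start of the episode above 0.015 m or distance of each of bead0, bead2, bead4 from where it was at the start of the episode above 0.015 m or distance of each of bead0, bead3, bead4 from where it was at the start of the episode above 0.015 m or distance of each of bead1, bead2, bead3 from where it was at the start of the episode above 0.015 m or distance of each of bead1, bead2, bead4 from where it was at the start of the episode above 0.015 m or distance of each of bead1, bead3, bead4 from where it was at the start of the episode above 0.015 m or distance of each of bead2, bead3, bead4 from where it was at the start of the episode above 0.015 m)).
2. the rod stands back in its hole, collar on the block, let go (horizontal distance between rod_collar and rod_stand_mouth below 0.008 m and z of rod_collar in the frame of rod_stand_mouth below 0.004 m and angle between rod's own z axis and vertical below 0.15 rad and contact force between the fingers and rod below 0.1 N), for 0.2 s.
3. the lid pair is lowered: the inner lid sits on the cup with the outer lid still nested on it, and the fingers still hold the inner lid (horizontal distance between inner_lid and cup_rim below 0.005 m and z of inner_lid in the frame of cup_rim between -0.004 and 0.003 m and angle between inner_lid's own z axis and vertical below 0.08 rad and z of outer_lid in the frame of inner_lid below 0.008 m and contact force between the fingers and inner_lid above 0.5 N), for 0.2 s.
4. the outer lid, gripped, is 30 mm up with the inner lid still seated (horizontal distance between inner_lid and cup_rim below 0.005 m and z of inner_lid in the frame of cup_rim between -0.004 and 0.003 m and angle between inner_lid's own z axis and vertical below 0.08 rad and z of outer_lid in the frame of cup_rim above 0.034 m and contact force between the fingers and outer_lid above 0.5 N), for 0.1 s.
At the end, for the whole second after the job is handed in: Outer lid held still, level within 0.2 rad, 70 to 160 mm above the rim, within 40 mm of the cup axis, fingers off the inner lid; inner lid on the cup, centred within 5 mm, down within 3 mm, level within 0.08 rad; rod in its hole, collar within 4 mm of the block; all beads in the cup (horizontal distance between inner_lid and cup_rim below 0.005 m and z of inner_lid in the frame of cup_rim between -0.004 and 0.003 m and angle between inner_lid's own z axis and vertical below 0.08 rad and horizontal distance between rod_collar and rod_stand_mouth below 0.008 m and z of rod_collar in the frame of rod_stand_mouth below 0.004 m and angle between rod's own z axis and vertical below 0.15 rad and z of outer_lid in the frame of cup_rim between 0.07 and 0.16 m and horizontal distance between outer_lid and cup_rim below 0.04 m and angle between outer_lid's own z axis and vertical below 0.2 rad and linear speed of outer_lid below 0.03 m/s and contact force between the fingers and outer_lid above 0.5 N and contact force between the fingers and inner_lid below 0.5 N and not (horizontal distance between bead0 and cup_rim above 0.045 m or z of bead0 in the frame of cup_rim above 0 m) and not (horizontal distance between bead1 and cup_rim above 0.045 m or z of bead1 in the frame of cup_rim above 0 m) and not (horizontal distance between bead2 and cup_rim above 0.045 m or z of bead2 in the frame of cup_rim above 0 m) and not (horizontal distance between bead3 and cup_rim above 0.045 m or z of bead3 in the frame of cup_rim above 0 m) and not (horizontal distance between bead4 and cup_rim above 0.045 m or z of bead4 in the frame of cup_rim above 0 m)); the arm keeps its last pose, push and grip.
It fails at once if a bead leaves the cup ((horizontal distance between bead0 and cup_rim above 0.045 m or z of bead0 in the frame of cup_rim above 0 m) or (horizontal distance between bead1 and cup_rim above 0.045 m or z of bead1 in the frame of cup_rim above 0 m) or (horizontal distance between bead2 and cup_rim above 0.045 m or z of bead2 in the frame of cup_rim above 0 m) or (horizontal distance between bead3 and cup_rim above 0.045 m or z of bead3 in the frame of cup_rim above 0 m) or (horizontal distance between bead4 and cup_rim above 0.045 m or z of bead4 in the frame of cup_rim above 0 m)).
It fails at once if the outer lid comes off the inner lid (over 12 mm apart) while the inner lid is not seated on the cup (z of outer_lid in the frame of inner_lid above 0.012 m and not (horizontal distance between inner_lid and cup_rim below 0.005 m and z of inner_lid in the frame of cup_rim between -0.004 and 0.003 m and angle between inner_lid's own z axis and vertical below 0.08 rad)).
It fails at once if the yo-yo, the pad tin, the puller or the hex key is moved by over 20 mm (distance of any of yoyo, pad_tin, puller, hex_key from where it was at the start of the episode above 0.02 m).
It also fails if it takes over 72 s, if anything falls off the work surface, if the arm or the gripper's body presses on something with over 40 N, if the wrist force passes 120 N, or if a joint passes its speed limit or range.

## Working session

There is one attempt and no reset: what is moved stays moved. The work goes in short steps, Python scripts to look and compute and a tool call to move; the robot and the scene stay as the last step left them, time stands still between calls to the robot, and variables do not carry over. Pictures are saved under pics/ and viewed, about 8 in all and at most 12, crops included, and the job is handed in when it is done.

Besides the shell and the picture viewer there is one more tool, called after "Emit:" by a JSON object that holds its "op" and its "data". arm_command: Moves the arm, as the interface text tells. Its arguments: {"type":"object","properties":{"steps":{"type":"array"},"jaw":{"type":"number"}},"required":["steps"]}

```bash
mkdir -p pics; cat > h.py <<'E'
import numpy as np, cv2
from cell import state, read_camera, camera_model, job_done, env
def save(n,im): cv2.imwrite('pics/'+n+'.png',cv2.cvtColor(im,cv2.COLOR_RGB2BGR))
def ray(cm,u,v):
    K=np.array(cm['K']);d=np.linalg.inv(K)@[u,v,1.];d=np.array([d[0],-d[1],-d[2]])
    return np.array(cm['xyz'],float),np.array(cm['rotation'])@d
def plane(cm,u,v,z):
    o,d=ray(cm,u,v);return o+d*(z-o[2])/d[2]
def proj(cm,p):
    q=np.array(cm['rotation']).T@(np.array(p,float)-np.array(cm['xyz']))
    r=np.array(cm['K'])@[q[0],-q[1],-q[2]];return r[:2]/r[2]
E
python3 - <<'E'
from h import *
for n in('top','scene'):
    save(n+'0',read_camera(n));cm=camera_model(n);print({k:np.round(v,3).tolist() if k!='x' else v for k,v in cm.items() if not isinstance(v,str)})
print(state(),env.grip_point_offset)
E
```

```text
{'K': [[469.813, 0.0, 314.458], [0.0, 469.813, 237.946], [0.0, 0.0, 1.0]], 'xyz': [407.999, -24.692, 908.219], 'rotation': [0.152, -0.042, -1.562]}
{'K': [[440.036, 0.0, 324.495], [0.0, 440.036, 246.403], [0.0, 0.0, 1.0]], 'xyz': [1093.127, 351.989, 650.677], 'rotation': [0.862, -0.01, 2.187]}
{'t': 0.1, 'joints': array([-1.31263595e+00,  4.91468719e-01,  1.55937149e+00, -3.52446681e-05,
        1.09170324e+00, -1.05613382e-01]), 'qvel': array([-2.82198464e-04, -2.22558881e-03, -2.40674653e-03,  5.32819389e-05,
        1.47622771e-03, -9.03383955e-04]), 'tau': array([ 3.37296842e-03, -6.13623190e+01, -2.58608115e+01,  6.93480601e-02,
        4.69425658e-02, -7.55608926e-05]), 'eef_pos': array([ 222.38099041, -584.0688007 ,  404.24494823]), 'tcp_rot': array([-3.14152351e+00,  9.48790023e-04, -1.20700627e+00]), 'ft_force': array([0.23293083, 0.38916806, 0.65037452]), 'moment': array([0.04251953, 0.0752405 , 0.02139922]), 'opening': 1.0018521180818627} 171.3
```

```bash
python3 - <<'E'
s=open('h.py').read()
s=s.replace("import numpy as np, cv2","import numpy as np, cv2\nfrom scipy.spatial.transform import Rotation as R").replace("np.array(cm['rotation'])","R.from_euler('xyz',cm['rotation']).as_matrix()")
open('h.py','w').write(s)
E
cat h.py|tail -8
```

```text
def ray(cm,u,v):
    K=np.array(cm['K']);d=np.linalg.inv(K)@[u,v,1.];d=np.array([d[0],-d[1],-d[2]])
    return np.array(cm['xyz'],float),R.from_euler('xyz',cm['rotation']).as_matrix()@d
def plane(cm,u,v,z):
    o,d=ray(cm,u,v);return o+d*(z-o[2])/d[2]
def proj(cm,p):
    q=R.from_euler('xyz',cm['rotation']).as_matrix().T@(np.array(p,float)-np.array(cm['xyz']))
    r=np.array(cm['K'])@[q[0],-q[1],-q[2]];return r[:2]/r[2]
```

View pics/top0.png

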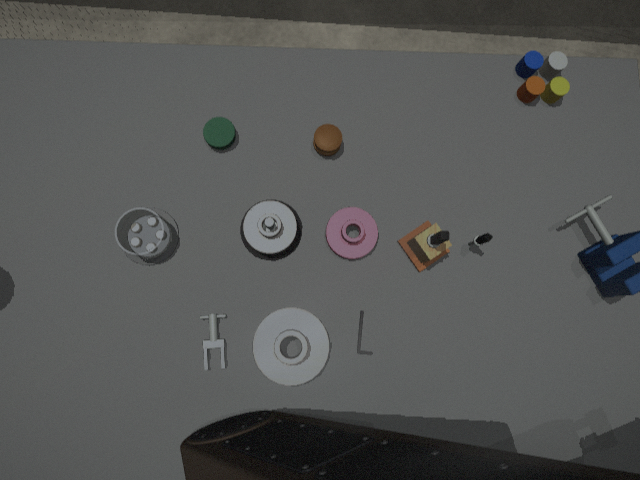

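View pics/scene0.png

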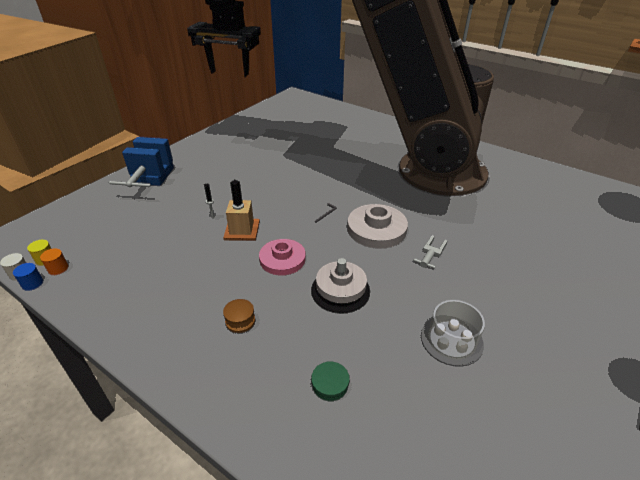

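```bash
python3 - <<'E'
from h import *
a=cv2.cvtColor(cv2.imread('pics/top0.png'),cv2.COLOR_BGR2RGB)
b=cv2.cvtColor(cv2.imread('pics/scene0.png'),cv2.COLOR_BGR2RGB)
cr=lambda i,u,v,w,h,s:cv2.resize(i[v:v+h,u:u+w],None,fx=s,fy=s,interpolation=cv2.INTER_CUBIC)
t=np.hstack([cr(a,110,200,66,66,4),cr(a,235,195,68,66,4),cr(a,396,210,66,66,4)])
d=np.hstack([cr(b,415,295,72,72,4)[:264,:264],cr(b,305,250,68,66,4),cr(b,196,174,66,66,4)])
save('m1',np.clip(np.vstack([t,d]).astype(float)*1.4,0,255).astype(np.uint8))
ct,cs=camera_model('top'),camera_model('scene')
for n,u,v,z in [('cup',143,230,62),('lid',269,225,70),('rod',438,237,136),('yoyo',328,139,20),('tin',219,133,12),('puller',213,340,8),('hex',361,335,3),('biglid',291,346,20),('smallrod',484,239,90),('pink',352,233,20)]:
    print(n,plane(ct,u,v,z).round(1))
def tri(u1,v1,u2,v2):
    o1,d1=ray(ct,u1,v1);o2,d2=ray(cs,u2,v2);s=np.linalg.lstsq(np.c_[d1,-d2],o2-o1,rcond=None)[0];p,q=o1+d1*s[0],o2+d2*s[1];return ((p+q)/2).round(1),np.linalg.norm(p-q).round(1)
hsv=cv2.cvtColor(a,cv2.COLOR_RGB2HSV);hb=cv2.cvtColor(b,cv2.COLOR_RGB2HSV)
# wood orange foot board in both
for h,im in((hsv,'top'),(hb,'scene')):
    m=cv2.inRange(h,(8,90,40),(28,255,255));n,l,s,c=cv2.connectedComponentsWithStats(m)
    print(im,[(s[i].tolist(),c[i].round(1).tolist()) for i in range(1,n) if s[i][4]>150])
    m=cv2.inRange(h,(0,0,0),(180,255,45));n,l,s,c=cv2.connectedComponentsWithStats(m)
    print(im,'dark',[(s[i].tolist(),c[i].round(1).tolist()) for i in range(1,n) if 30<s[i][4]<4000])
E
```

```text
cup [547.5 249.7  62. ]
lid [558.9  23.4  70. ]
rod [ 531.2 -264.4  136. ]
yoyo [742.8 -86.1  20. ]
tin [752.9 129.8  12. ]
puller [351.  125.8   8. ]
hex [ 361.7 -151.8    3. ]
biglid [341.8 -19.5  20. ]
smallrod [ 536.2 -362.    90. ]
pink [ 554.9 -133.2   20. ]
top [([517, 75, 45, 29, 708], [536.6, 90.4]), ([313, 124, 29, 32, 715], [327.2, 139.5]), ([398, 221, 52, 51, 664], [421.0, 247.9])]
top dark [([516, 62, 20, 17, 193], [524.2, 70.6]), ([543, 64, 13, 14, 70], [549.1, 71.5]), ([208, 134, 28, 17, 97], [224.1, 145.1]), ([317, 151, 21, 6, 34], [326.6, 154.3]), ([241, 205, 61, 55, 544], [277.8, 243.7]), ([578, 231, 62, 67, 1523], [607.4, 268.2]), ([431, 232, 18, 13, 170], [439.5, 237.6]), ([476, 233, 16, 11, 110], [483.5, 238.4])]
scene [([0, 0, 276, 226, 39848], [111.6, 88.2]), ([341, 0, 18, 28, 281], [348.1, 10.7]), ([447, 0, 23, 40, 522], [459.0, 14.1]), ([466, 0, 43, 47, 1490], [487.0, 21.2]), ([502, 0, 49, 54, 1897], [526.2, 24.6]), ([540, 0, 100, 73, 5897], [595.8, 32.8]), ([197, 32, 42, 10, 151], [218.0, 36.4]), ([223, 200, 37, 41, 1052], [240.6, 222.6]), ([28, 242, 40, 33, 690], [50.3, 259.6]), ([223, 299, 32, 34, 861], [238.8, 315.3])]
scene dark [([187, 0, 74, 77, 2467], [225.7, 30.4]), ([437, 0, 22, 42, 408], [447.7, 19.5]), ([508, 0, 7, 5, 32], [510.8, 1.8]), ([551, 0, 8, 6, 39], [553.8, 2.3]), ([453, 45, 40, 80, 884], [471.6, 83.5]), ([323, 90, 19, 10, 53], [331.9, 95.0]), ([156, 140, 18, 45, 299], [164.6, 164.0]), ([231, 180, 11, 26, 212], [236.0, 192.3]), ([204, 184, 8, 17, 78], [207.5, 191.8]), ([33, 268, 10, 14, 32], [38.0, 274.2]), ([312, 280, 58, 33, 667], [339.3, 301.4]), ([21, 302, 93, 119, 2194], [75.7, 369.3]), ([311, 383, 37, 17, 126], [328.1, 394.0])]
```

View pics/m1.png

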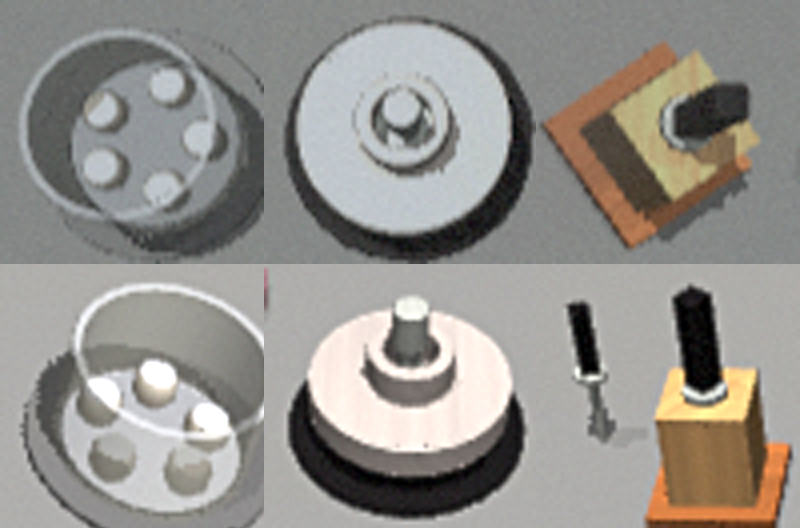

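```bash
cat >> h.py <<'E'
def tri(c1,p1,c2,p2):
    (o1,d1),(o2,d2)=ray(c1,*p1),ray(c2,*p2);s=np.linalg.lstsq(np.c_[d1,-d2],o2-o1,rcond=None)[0];p,q=o1+d1*s[0],o2+d2*s[1]
    return ((p+q)/2).round(1),np.linalg.norm(p-q).round(1)
def go(x,y,z,yawdeg):
    """shift (cm) and rz (deg) from the present pose to a TCP target, tool down; needed also to stay level"""
    s=state();Rc=R.from_euler('xyz',s['tcp_rot']);Rt=R.from_euler('xyz',[np.pi,0,np.radians(yawdeg)])
    d=Rc.inv().apply(np.array([x,y,z])-s['eef_pos'])/10;w=np.degrees((Rc.inv()*Rt).as_rotvec())
    print('go',d.round(2),w.round(1),'rows>=',int(np.ceil(max(np.linalg.norm(d)/4.17,np.linalg.norm(w)/7.16))))
E
python3 - <<'E'
from h import *
ct,cs=camera_model('top'),camera_model('scene')
print('handle',tri(ct,(439.5,237.6),cs,(236,192.3)))
print('board',plane(ct,423.8,245.9,8),'handle top',plane(ct,446,235,136))
print('lid plate',plane(ct,269.75,227.2,38),'knob',plane(ct,269.5,221.2,84),tri(ct,(269.5,221.2),cs,(341.5,260.8)))
print('cup',plane(ct,139.5,231.2,62))
cw=camera_model('wrist');print(cw,state()['eef_pos'])
T=R.from_euler('xyz',state()['tcp_rot']);print(T.inv().apply(np.array(cw['xyz'])-state()['eef_pos']))
go(535,-265,400,-56.4)
E
```

```text
handle (array([ 535. , -276.6,  104.7]), np.float64(0.4))
board [ 533.54933626 -275.52447939    8.        ] handle top [ 534.79835238 -278.19053183  136.        ]
lid plate [560.51498057  23.76254199  38.        ] knob [563.27691611  21.89482958  84.        ] (array([563.3,  23. ,  81. ]), np.float64(2.1))
cup [545.21598122 255.81327191  62.        ]
{'K': array([[422.46067943,   0.        , 319.63697959],
       [  0.        , 422.46067943, 240.52212817],
       [  0.        ,   0.        ,   1.        ]]), 'xyz': array([ 287.53770955, -560.6817986 ,  385.66033211]), 'rotation': array([-0.24653449,  0.00174177, -1.20520704])} [ 222.38099041 -584.0688007   404.24494823]
[  1.34517883 -69.21278529  18.58813381]
go [-18.69 -40.57   0.45] [ -0.    0.1 -12.8] rows>= 11
```

Emit:
{"op": "arm_command", "data": {"steps": [[-17.6, -40.1, 0.4, 0, 0, -12.8], [-17.6, -40.1, 0.4, 0, 0, -12.8], [-17.6, -40.1, 0.4, 0, 0, -12.8], [-17.6, -40.1, 0.4, 0, 0, -12.8], [-17.6, -40.1, 0.4, 0, 0, -12.8], [-17.6, -40.1, 0.4, 0, 0, -12.8], [-17.6, -40.1, 0.4, 0, 0, -12.8], [-17.6, -40.1, 0.4, 0, 0, -12.8], [-17.6, -40.1, 0.4, 0, 0, -12.8], [-17.6, -40.1, 0.4, 0, 0, -12.8], [-17.6, -40.1, 0.4, 0, 0, -12.8], [-17.6, -40.1, 0.4, 0, 0, -12.8]], "jaw": 5}}

```text
t: 1.1
eef_pos: [537.0, -273.7, 400.3]
tcp_rot: [-3.141, 0.001, -0.98]
ft_force: [-0.5, -0.4, -0.7]
opening: 0.528
```

```bash
python3 - <<'E'
from h import *
cw=camera_model('wrist');im=read_camera('wrist');save('w1',im);print(cw,state()['eef_pos'],state()['tcp_rot'])
for z,p in((136,(534.5,-276.5)),(76,(534.5,-276.5))): print(proj(cw,[*p,z]))
E
```

```text
{'K': array([[422.46067943,   0.        , 319.63697959],
       [  0.        , 422.46067943, 240.52212817],
       [  0.        ,   0.        ,   1.        ]]), 'xyz': array([ 595.00344688, -236.57241954,  381.72222289]), 'rotation': array([-0.24609965,  0.00123539, -0.97775762])} [ 535.72881451 -275.22447562  400.21858319] [ 3.14128531e+00  6.41935976e-04 -9.80241514e-01]
[318.97515327 257.75092847]
[319.19741198 234.90399081]
```

View pics/w1.png

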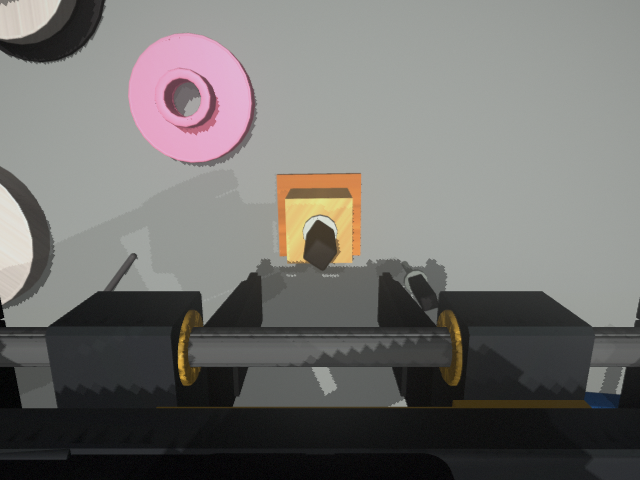

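```bash
python3 - <<'E'
from h import *
im=cv2.cvtColor(cv2.imread('pics/w1.png'),cv2.COLOR_BGR2RGB)[205:285,280:360]
save('w1c',np.clip(cv2.resize(im,None,fx=7,fy=7,interpolation=cv2.INTER_CUBIC).astype(float)*2.2,0,255).astype(np.uint8))
E
```

```text
(no output)
```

View pics/w1c.png

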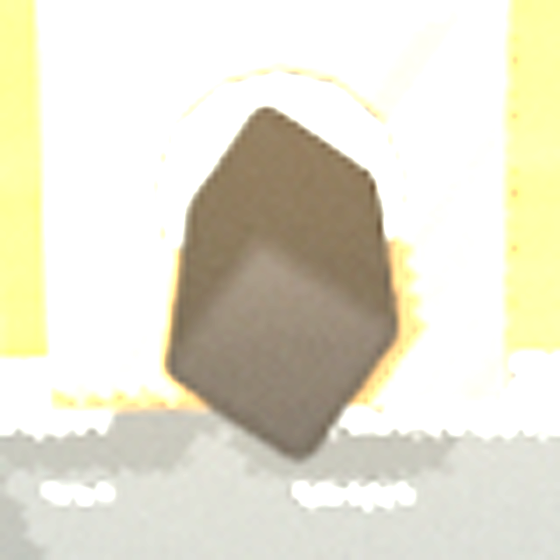

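```bash
python3 - <<'E'
from h import *
cw=dict(K=np.array([[422.46,0,319.637],[0,422.46,240.522],[0,0,1]]),xyz=np.array([595.0034,-236.5724,381.722]),rotation=np.array([-.2461,.001235,-.977758]))
P=np.array([plane(cw,280+x/7,205+y/7,136)[:2] for x,y in((168,365),(298,460),(397,328),(262,240))])
print(P.mean(0)); e=np.roll(P,-1,0)-P; print(np.linalg.norm(e,axis=1),np.degrees(np.arctan2(e[:,1],e[:,0]))%90)
print('collar',plane(cw,280+280/7,205+150/7,76))
for y in(-3.7,-93,-90):go(534.5,-276.7,400,y)
s=state();print(s['joints'])
E
```

```text
[ 536.43506797 -276.07354105]
[14.18757928 14.68094061 14.01594766 13.807605  ] [8.65318682e+01 8.85110045e+01 8.25361557e-02 8.78120309e+01]
collar [ 540.17708099 -273.39202147   76.        ]
go [0.05 0.18 0.02] [ -0.    0.  -52.5] rows>= 8
go [0.05 0.18 0.02] [ 0.   0.  36.8] rows>= 6
go [0.05 0.18 0.02] [ 0.   0.  33.8] rows>= 5
[-5.84208073e-01  4.63054533e-01  1.62208636e+00 -4.12436882e-05
  1.05716257e+00  3.96053620e-01]
```

```bash
python3 - <<'E'
from h import *
go(535.5,-276.3,278,-2)
E
```

```text
go [ 0.08  0.08 12.22] [ -0.    0.  -54.2] rows>= 8
```

Emit:
{"op": "arm_command", "data": {"steps": [[0.08, 0.08, 0, 0, 0, -7], [0.08, 0.08, 0, 0, 0, -14], [0.08, 0.08, 0, 0, 0, -21], [0.08, 0.08, 0, 0, 0, -28], [0.08, 0.08, 0, 0, 0, -35], [0.08, 0.08, 1, 0, 0, -42], [0.08, 0.08, 2, 0, 0, -49], [0.08, 0.08, 3, 0, 0, -54.2], [0.08, 0.08, 5.5, 0, 0, -54.2], [0.08, 0.08, 8, 0, 0, -54.2], [0.08, 0.08, 10.5, 0, 0, -54.2], [0.08, 0.08, 12.2, 0, 0, -54.2]], "jaw": 4}}

```text
t: 2.15
eef_pos: [533.1, -278.9, 276.6]
tcp_rot: [-3.141, 0.002, -0.039]
ft_force: [0.7, 0.1, -0.2]
opening: 0.42
```

Emit:
{"op": "arm_command", "data": {"steps": [[0, 0, 0, 0, 0, 0], [0, 0, 0, 0, 0, 0], [0, 0, 0, 0, 0, 0], [0, 0, 0, 0, 0, 0], [0, 0, 0, 0, 0, 0], [0, 0, 0, 0, 0, 0], [0, 0, 0, 0, 0, 0], [0, 0, 0, 0, 0, 0]], "jaw": 0.5}}

```text
t: 2.82
eef_pos: [534.4, -278.3, 280.1]
tcp_rot: [3.14, -0.002, -0.037]
ft_force: [-1.7, -2.0, 6.8]
opening: 0.168
```

```bash
python3 - <<'E'
from h import *
s=state();print(s['eef_pos'],s['tcp_rot'],s['ft_force'],s['opening']*95)
E
```

```text
[ 534.38796433 -278.28621239  280.10729659] [ 3.13996829e+00 -1.72955366e-03 -3.73559977e-02] [-1.66633533 -2.00599104  6.79922442] 15.973279539499787
```

Emit:
{"op": "arm_command", "data": {"steps": [[0, 0, -1, 0, 0, 0], [0, 0, -3, 0, 0, 0], [0, 0, -5, 0, 0, 0], [0, 0, -7, 0, 0, 0], [0, 0, -9, 0, 0, 0], [0, 0, -11, 0, 0, 0], [0, 0, -12, 0, 0, 0], [0, 0, -12, 0, 0, 0], [0, 0, -12, 0, 0, 0]]}}

```text
t: 3.57
eef_pos: [534.1, -277.8, 398.8]
tcp_rot: [3.141, -0.0, -0.037]
ft_force: [-0.4, 0.6, -1.5]
opening: 0.162
```

```bash
python3 - <<'E'
from h import *
s=state();print(s['eef_pos'],s['tcp_rot'],s['ft_force'],s['opening']*95)
go(500,200,398,-2)
E
```

```text
[ 534.14839328 -277.81980803  398.78634469] [ 3.14133941e+00 -4.16720428e-04 -3.74868561e-02] [-0.42379293  0.63997035 -1.45369692] 15.396219328527376
go [ -5.2  -47.62   0.06] [ 0.  -0.  -0.1] rows>= 12
```

Emit:
{"op": "arm_command", "data": {"steps": [[-0.86, -53.2, 0, 0, 0, 0], [-0.86, -53.2, 0, 0, 0, 0], [-0.86, -53.2, 0, 0, 0, 0], [-0.86, -53.2, 0, 0, 0, 0], [-0.86, -53.2, 0, 0, 0, 0], [-0.86, -53.2, 0, 0, 0, 0], [-0.86, -53.2, 0, 0, 0, 0], [-0.86, -53.2, 0, 0, 0, 0], [-0.86, -53.2, 0, 0, 0, 0], [-0.86, -53.2, 0, 0, 0, 0], [-0.86, -53.2, 0, 0, 0, 0], [-0.86, -53.2, 0, 0, 0, 0]]}}

```text
t: 4.57
eef_pos: [544.6, 224.0, 397.2]
tcp_rot: [3.141, 0.002, -0.038]
ft_force: [1.5, 0.1, 0.0]
opening: 0.17
```

```bash
python3 - <<'E'
from h import *
s=state();print(s['eef_pos'],s['ft_force'],s['opening']*95)
go(545.5,254,398.5,-2)
E
```

```text
[544.57497825 223.95961269 397.21762876] [1.4978009  0.0613951  0.03232053] 16.10605893190883
go [-0.02 -3.01 -0.13] [ 0.   0.1 -0.2] rows>= 1
```

Emit:
{"op": "arm_command", "data": {"steps": [[0, -3.1, 0, 0, 0, 0], [0, -3.1, 0, 0, 0, 0], [0, -3.1, 0, 0, 0, 0], [0, -3.1, 0, 0, 0, 0]]}}

```text
t: 4.9
eef_pos: [546.1, 252.5, 397.4]
tcp_rot: [3.14, 0.002, -0.037]
ft_force: [0.3, 0.3, -1.0]
opening: 0.166
```

```bash
python3 - <<'E'
from h import *
cw=camera_model('wrist');im=read_camera('wrist');s=state();print(cw['xyz'],cw['rotation'],s['eef_pos'],s['tcp_rot'])
c=im[100:360,180:460];save('w2',cv2.resize(c,None,fx=2.3,fy=2.3,interpolation=cv2.INTER_CUBIC))
print(proj(cw,[545.2,255.8,62]))
E
```

```text
[549.8288835  319.86879755 378.8106138 ] [-0.24717784  0.00201834 -0.03543135] [546.237538   251.98877889 397.8334405 ] [ 3.14074272e+00  1.46569773e-03 -3.82558782e-02]
[317.39054924 220.53936344]
```

View pics/w2.png

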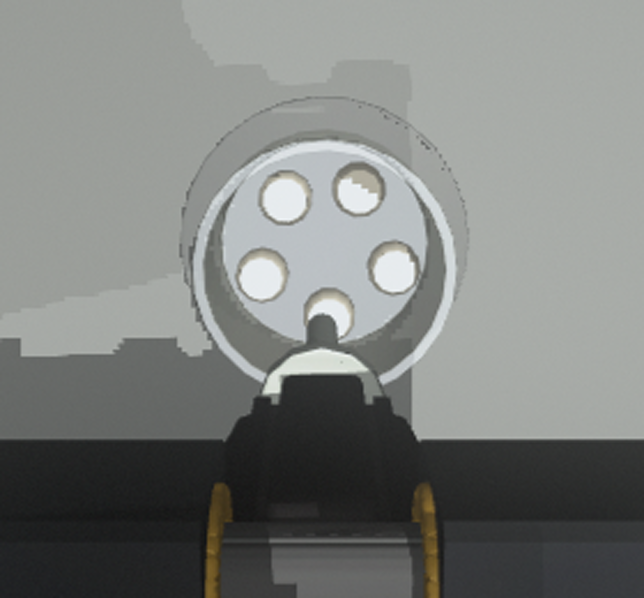

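```bash
python3 - <<'E'
from h import *
cw=camera_model('wrist')
P=lambda x,y,z:plane(cw,180+x/2.3,100+y/2.3,z).round(1)[:2]
print('sides',P(192,268,62),P(457,268,62),'top',P(324.5,139,62),'lower-left rim pt',P(232,366,62),P(419,366,62))
print('foot',P(181,235,4),P(468,235,4),P(324.5,97,4))
pts=np.array([P(192,268,62),P(457,268,62),P(324.5,139,62),P(232,362,62),P(262,150,62)])
B=np.array([P(x,y,21) for x,y in((286,197),(358,189),(393,268),(262,274),(329,312))]);print(B,B.mean(0),np.linalg.norm(B-B.mean(0),axis=1))
print('rod tip?',P(322,318,125), state()['eef_pos'])
E
```

```text
sides [504.5 259.9] [592.4 256.7] top [550.  300.4] lower-left rim pt [515.8 225.5] [579.4 223.2]
foot [492.8 262.2] [604.4 258.2] [550.5 312.5]
[[535.  277.5]
 [561.6 279.4]
 [573.9 249.5]
 [524.7 249. ]
 [549.4 233.4]] [548.92 257.76] [24.15437849 25.08130778 26.31022615 25.75550427 24.36472861]
rod tip? [547.6 256.7] [546.237538   251.98877889 397.8334405 ]
```

Emit:
{"op": "arm_command", "data": {"steps": [[0.07, -0.4, 0, 0, 0, 0], [0.07, -0.4, 1.5, 0, 0, 0], [0.07, -0.4, 3, 0, 0, 0], [0.07, -0.4, 4.5, 0, 0, 0], [0.07, -0.4, 6, 0, 0, 0], [0.07, -0.4, 7.5, 0, 0, 0], [0.07, -0.4, 9, 0, 0, 0], [0.07, -0.4, 10.2, 0, 0, 0], [0.07, -0.4, 11, 0, 0, 0], [0.07, -0.4, 11.4, 0, 0, 0], [0.07, -0.4, 11.4, 0, 0, 0]]}}

```text
t: 5.87
eef_pos: [547.2, 256.3, 284.1]
tcp_rot: [3.141, 0.001, -0.039]
ft_force: [-0.6, 0.1, -0.0]
opening: 0.169
```

```bash
python3 - <<'E'
from h import *
s=state();print(s['eef_pos'],s['tcp_rot'],s['ft_force'],s['opening']*95)
E
```

```text
[547.21859371 256.3087877  284.08874795] [ 3.14112018e+00  9.99627030e-04 -3.85080773e-02] [-0.565551    0.06950681 -0.02512625] 16.09036240364032
```

Emit:
{"op": "arm_command", "data": {"steps": [[0, -0.9, 0, 0, 0, 0], [0, -1.8, 0, 0, 0, 0], [-0.1, -2.7, 0, 0, 0, 0], [-0.65, -2.62, 0, 0, 0, 0], [-1.18, -2.43, 0, 0, 0, 0], [-1.66, -2.13, 0, 0, 0, 0], [-2.07, -1.74, 0, 0, 0, 0], [-2.38, -1.27, 0, 0, 0, 0], [-2.6, -0.74, 0, 0, 0, 0], [-2.69, -0.19, 0, 0, 0, 0], [-2.67, 0.38, 0, 0, 0, 0], [-2.54, 0.92, 0, 0, 0, 0]]}}

```text
t: 6.87
eef_pos: [521.3, 247.8, 284.8]
tcp_rot: [3.141, 0.0, -0.038]
ft_force: [-0.6, 0.9, -0.2]
opening: 0.164
```

Emit:
{"op": "arm_command", "data": {"steps": [[0.25, 0.51, 0, 0, 0, 0], [0.6, 0.96, 0, 0, 0, 0], [1.03, 1.32, 0, 0, 0, 0], [1.53, 1.58, 0, 0, 0, 0], [2.07, 1.74, 0, 0, 0, 0], [2.63, 1.78, 0, 0, 0, 0], [3.19, 1.7, 0, 0, 0, 0], [3.72, 1.51, 0, 0, 0, 0], [3.72, 1.51, 0, 0, 0, 0], [3.72, 1.51, 0, 0, 0, 0]]}}

```text
t: 7.7
eef_pos: [558.4, 232.0, 284.6]
tcp_rot: [3.142, -0.001, -0.038]
ft_force: [0.3, -0.1, -0.4]
opening: 0.168
```

```bash
python3 - <<'E'
from h import *
s=state();print(s['eef_pos'],s['tcp_rot'],s['ft_force'],s['opening']*95)
t=read_camera('top');w=read_camera('scene')
f=lambda i,u,v,n:cv2.resize(i[v:v+n,u:u+n],(390,390),interpolation=cv2.INTER_CUBIC)
save('s1',np.hstack([f(t,105,190,80),f(w,405,285,90)]))
go(547.2,256.3,284,-2)
E
```

```text
[558.39312115 231.98015635 284.63168129] [ 3.14155658e+00 -6.45132107e-04 -3.77506219e-02] [ 0.33790503 -0.10715491 -0.35939476] 15.948249076071361
go [-1.17 -2.39  0.07] [ 0.  -0.  -0.2] rows>= 1
```

View pics/s1.png

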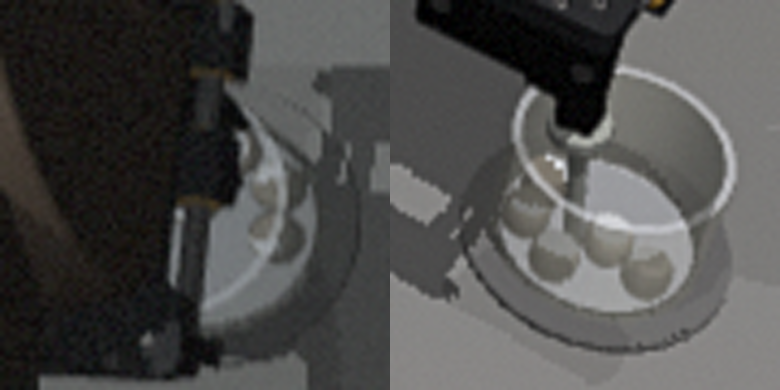

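Emit:
{"op": "arm_command", "data": {"steps": [[0.48, -0.3, 0, 0, 0, 0], [0.89, -0.69, 0, 0, 0, 0], [1.2, -1.16, 0, 0, 0, 0], [1.42, -1.69, 0, 0, 0, 0], [1.51, -2.24, 0, 0, 0, 0], [1.49, -2.81, 0, 0, 0, 0], [1.36, -3.35, 0, 0, 0, 0], [1.11, -3.86, 0, 0, 0, 0], [0.76, -4.31, 0, 0, 0, 0], [0.33, -4.67, 0, 0, 0, 0], [0.33, -4.67, 0, 0, 0, 0]]}}

```text
t: 8.72
eef_pos: [562.3, 279.1, 284.6]
tcp_rot: [3.141, 0.001, -0.037]
ft_force: [-2.8, -1.7, -0.4]
opening: 0.168
```

```bash
python3 - <<'E'
from h import *
s=state();print(s['eef_pos'],s['tcp_rot'],s['ft_force'],s['opening']*95)
w=read_camera('scene');cs=camera_model('scene');save('s2',w)
a=cv2.cvtColor(cv2.imread('pics/scene0.png'),cv2.COLOR_BGR2RGB)
f=lambda i,u,v,n:cv2.resize(i[v:v+n,u:u+n],(390,390),interpolation=cv2.INTER_CUBIC)
save('s2c',np.hstack([f(a,405,285,90),f(w,405,285,90)]))
go(547.2,256.3,284,-2)
E
```

```text
[562.25308754 279.14586398 284.6312713 ] [ 3.14109444e+00  8.71240484e-04 -3.70317293e-02] [-2.80648153 -1.69807887 -0.36357522] 15.967385111157903
go [-1.44  2.32  0.06] [ 0.   0.1 -0.1] rows>= 1
```

View pics/s2c.png

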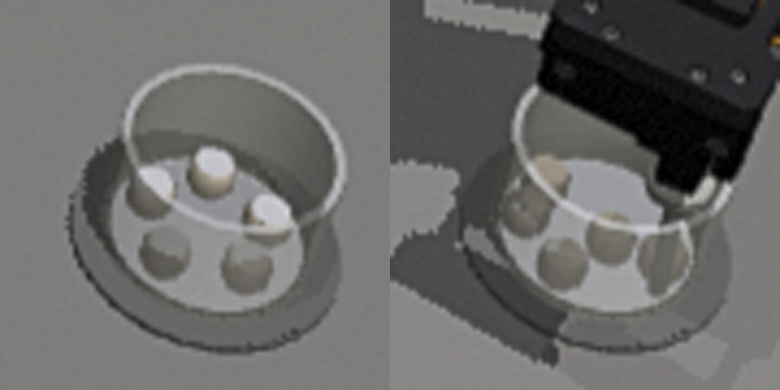

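```bash
python3 - <<'E'
from h import *
cs=camera_model('scene');c=np.array([547.5,256.3])
for n,L in(('start',[(152,192),(212,172),(268,218),(164,252),(247,268)]),('s1',[(155,172),(138,212),(163,255),(217,240),(257,272)]),('s2',[(155,175),(135,215),(172,263),(220,238),(273,265)])):
    for x,y in L:
        p=plane(cs,405+x/4.333,285+y/4.333,13)[:2]-c;print(n,p.round(0),np.hypot(*p).round(0),np.degrees(np.arctan2(p[1],p[0])).round(0))
E
```

```text
start [  1. -22.] 22.0 -88.0
start [-24.  -6.] 25.0 -166.0
start [-15.  23.] 27.0 123.0
start [27. -6.] 27.0 -12.0
start [14. 25.] 29.0 60.0
s1 [-10. -26.] 28.0 -111.0
s1 [ 14. -23.] 27.0 -58.0
s1 [28. -5.] 29.0 -10.0
s1 [ 8. 10.] 13.0 50.0
s1 [14. 29.] 33.0 65.0
s2 [ -9. -25.] 27.0 -109.0
s2 [ 16. -23.] 28.0 -55.0
s2 [30. -1.] 30.0 -1.0
s2 [ 7. 10.] 12.0 58.0
s2 [ 7. 33.] 34.0 79.0
```

```bash
python3 - <<'E'
from h import *
cs=camera_model('scene')
q=lambda p:((proj(cs,p)-[405,285])*4.333+[390,0]).round(0)
for n,x,y in(('s1',558.4,232),('s2',562.3,279.1)):
    for z in(12,21,40,76,90):print(n,z,q([x,y,z]))
print(plane(cs,405+185/4.333,285+228/4.333,12))
w=cv2.cvtColor(cv2.imread('pics/s2.png'),cv2.COLOR_BGR2RGB)
save('s2d',np.clip(cv2.resize(w[270:375,400:505],(780,590),interpolation=cv2.INTER_CUBIC).astype(float)*1.7,0,255).astype(np.uint8))
E
```

```text
s1 12 [527. 207.]
s1 21 [531. 193.]
s1 40 [539. 164.]
s1 76 [556. 106.]
s1 90 [562.  82.]
s2 12 [630. 267.]
s2 21 [635. 254.]
s2 40 [645. 224.]
s2 76 [665. 166.]
s2 90 [673. 142.]
[556.93608745 252.73425262  12.        ]
```

View pics/s2d.png

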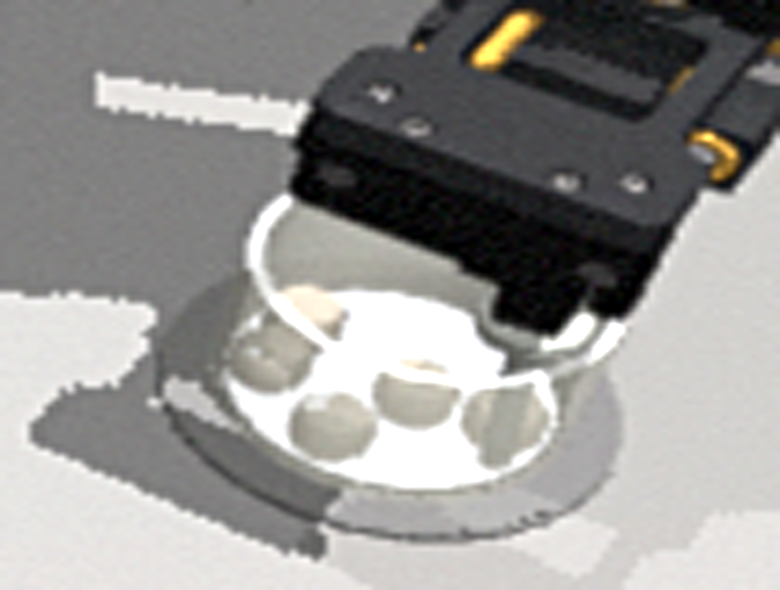

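Emit:
{"op": "arm_command", "data": {"steps": [[0, 0.9, 0, 0, 0, 0], [-0.4, 1.7, 0, 0, 0, 0], [-1.2, 1.7, 0, 0, 0, 0], [-2.0, 1.5, 0, 0, 0, 0], [-2.9, 1.2, 0, 0, 0, 0], [-2.9, 0.6, 0, 0, 0, 0], [-2.9, 0.2, 0, 0, 0, 0], [-2.9, -0.2, 0, 0, 0, 0], [-2.9, -0.6, 0, 0, 0, 0], [-2.9, -0.9, 0, 0, 0, 0], [-2.9, -1.1, 0, 0, 0, 0], [-2.9, -1.1, 0, 0, 0, 0]]}}

```text
t: 9.77
eef_pos: [534.7, 291.0, 284.8]
tcp_rot: [3.141, -0.001, -0.037]
ft_force: [0.6, -3.5, 1.3]
opening: 0.166
```

```bash
python3 - <<'E'
from h import *
s=state();print(s['eef_pos'],s['tcp_rot'],s['ft_force'],s['moment'],s['opening']*95)
w=read_camera('scene');ww=read_camera('wrist')
A=cv2.resize(w[270:375,400:505],(400,400),interpolation=cv2.INTER_CUBIC);B=cv2.resize(ww[110:370,190:450],(400,400),interpolation=cv2.INTER_CUBIC)
save('s3',np.clip(np.hstack([A,B]).astype(float)*1.5,0,255).astype(np.uint8));save('s3w',ww)
cs=camera_model('scene');cw=camera_model('wrist');x,y=s['eef_pos'][:2]
for z in(12,76):print((proj(cs,[x,y,z])-[400,270])*400/105,(proj(cw,[x,y,z])-[190,110])*400/260+[400,0])
print(dict(cw))
E
```

```text
[534.70514671 290.96901553 284.7528805 ] [ 3.14125817e+00 -5.54383133e-04 -3.72332128e-02] [ 0.63023828 -3.52145698  1.31137318] [-0.915095   -0.33612194 -0.01314138] 15.740114165078797
[276.7235258  264.96149674] [595.74547867 209.06155941]
[309.62045906 175.93337919] [594.70781112 262.06644082]
{'K': array([[422.46067943,   0.        , 319.63697959],
       [  0.        , 422.46067943, 240.52212817],
       [  0.        ,   0.        ,   1.        ]]), 'xyz': array([538.48044727, 358.12609001, 266.12517578]), 'rotation': array([-0.24599546, -0.00050688, -0.03584792])}
```

View pics/s3.png

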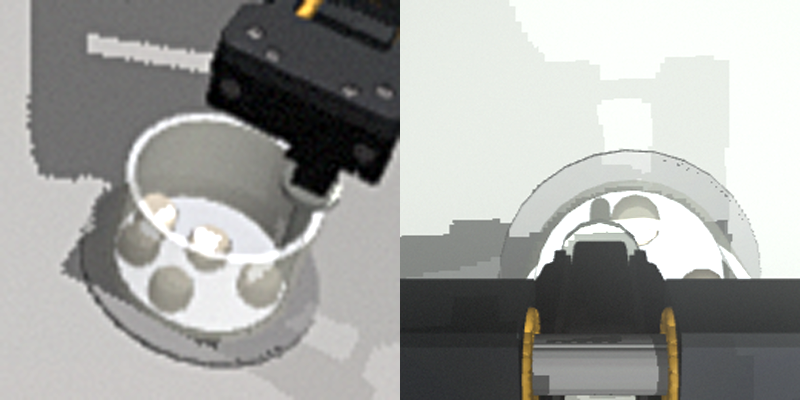

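Emit:
{"op": "arm_command", "data": {"steps": [[0, 1.5, 0, 0, 0, 0], [-0.9, 2.6, 0, 0, 0, 0], [-1.3, 3.7, 0, 0, 0, 0], [-1.0, 4.7, 0, 0, 0, 0], [-0.5, 5.5, 0, 0, 0, 0], [0.2, 5.97, 0, 0, 0, 0], [0.8, 6.27, 0, 0, 0, 0], [1.4, 6.37, 0, 0, 0, 0], [2.0, 6.37, 0, 0, 0, 0], [2.4, 6.3, 0, 0, 0, 0], [2.6, 6.3, 0, 0, 0, 0], [2.6, 6.3, 0, 0, 0, 0]]}}

```text
t: 10.87
eef_pos: [558.7, 226.9, 284.7]
tcp_rot: [-3.141, -0.001, -0.038]
ft_force: [-0.0, 0.1, -1.6]
opening: 0.163
```

```bash
python3 - <<'E'
from h import *
s=state();print(s['eef_pos'],s['tcp_rot'],s['ft_force'],s['moment'],s['opening']*95)
w=read_camera('scene');ww=read_camera('wrist')
A=cv2.resize(w[270:375,400:505],(400,400),interpolation=cv2.INTER_CUBIC);B=cv2.resize(ww[50:310,190:450],(400,400),interpolation=cv2.INTER_CUBIC)
save('s4',np.clip(np.hstack([A,B]).astype(float)*1.5,0,255).astype(np.uint8))
cs=camera_model('scene');cw=camera_model('wrist');x,y=s['eef_pos'][:2]
for z in(12,76):print((proj(cs,[x,y,z])-[400,270])*400/105,(proj(cw,[x,y,z])-[190,50])*400/260+[400,0])
E
```

```text
[558.74761334 226.86038055 284.67381547] [-3.14131666e+00 -1.00844539e-03 -3.77043171e-02] [-0.04578189  0.14593352 -1.56062841] [-0.03013883 -0.0909689  -0.03821452] 15.46818817140422
[129.54609775 234.5746908 ] [597.10548917 301.89045139]
[153.83985235 145.37659871] [596.48700684 355.04090012]
```

View pics/s4.png

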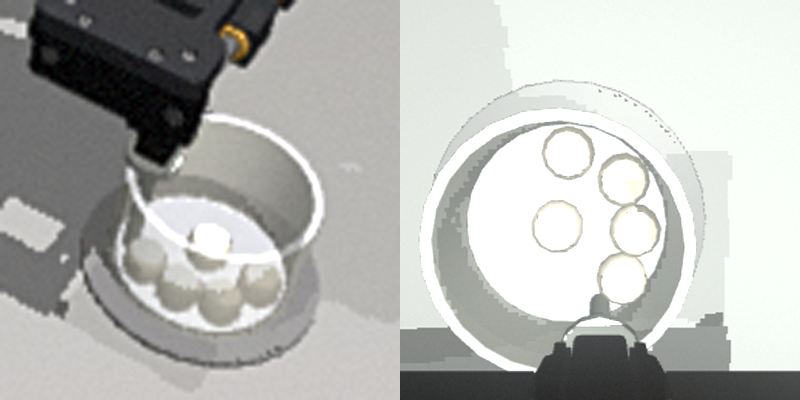

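Emit:
{"op": "arm_command", "data": {"steps": [[-0.5, -0.3, 0, 0, 0, 0], [-0.5, -0.3, -1.5, 0, 0, 0], [-0.5, -0.3, -3.5, 0, 0, 0], [-0.5, -0.3, -6, 0, 0, 0], [-0.5, -0.3, -9, 0, 0, 0], [-0.5, 0, -11.5, 0, 0, 0], [-0.5, 3, -11.5, 0, 0, 0], [-0.5, 6.5, -11.5, 0, 0, 0], [-0.5, 10, -11.5, 0, 0, 0], [-0.5, 14, -11.5, 0, 0, 0], [-0.5, 18, -11.5, 0, 0, 0], [-0.5, 22, -11.5, 0, 0, 0]]}}

```text
t: 11.97
eef_pos: [543.9, 6.0, 400.0]
tcp_rot: [3.142, -0.001, -0.037]
ft_force: [1.0, -0.5, -0.7]
opening: 0.169
```

Emit:
{"op": "arm_command", "data": {"steps": [[0, 4, 0, 0, 0, 0], [0, 8, 0, 0, 0, 0], [0, 12, 0, 0, 0, 0], [0, 16, 0, 0, 0, 0], [0, 20, 0, 0, 0, 0], [0, 23, 0, 0, 0, 0], [0, 25.5, 0, 0, 0, 0], [0, 27.4, 0, 0, 0, 0], [0, 28.5, 0, 0, 0, 0], [0, 28.5, 0, 0, 0, 0], [0, 28.5, 0, 0, 0, 0], [0, 28.5, 0, 0, 0, 0]]}}

```text
t: 12.97
eef_pos: [534.1, -276.4, 399.8]
tcp_rot: [-3.141, 0.0, -0.037]
ft_force: [0.0, 0.9, -0.4]
opening: 0.168
```

```bash
python3 - <<'E'
from h import *
s=state();print(s['eef_pos'],s['tcp_rot'],s['ft_force'],s['opening']*95)
ww=read_camera('wrist');cw=camera_model('wrist');save('w3',ww)
x,y=s['eef_pos'][:2]
for z in(126,188):print(proj(cw,[x,y,z]))
for q in((534.3,-278),(535.5,-276.3)):print('mouth',proj(cw,[*q,70]))
go(534.3,-278,284,-2.1)
go(534.3,-278,398,-2.1)
E
```

```text
[ 534.12724944 -276.41859583  399.77153876] [-3.14135074e+00  1.40242795e-04 -3.67613782e-02] [ 0.00729291  0.87623209 -0.43142138] 15.997828431348244
[317.31950775 245.84673174]
[316.63047587 278.69531392]
mouth [318.02181144 228.88352305]
mouth [319.53320209 226.62762868]
go [ 0.02  0.17 11.58] [-0.  0.  0.] rows>= 3
go [0.02 0.16 0.18] [-0.  0.  0.] rows>= 1
```

```bash
python3 - <<'E'
from h import *
im=cv2.cvtColor(cv2.imread('pics/w3.png'),cv2.COLOR_BGR2RGB)
g=cv2.cvtColor(im,cv2.COLOR_RGB2GRAY);h=cv2.cvtColor(im,cv2.COLOR_RGB2HSV)
print(g[206:264:2,290:348:2])
print((h[206:264:2,290:348:2,1]))
E
```

```text
[[141 210 210 210 211 210 210 211 211 212 211 212 210 212 212 212 220 220
  221 221 222 221 221 222 214 213 214 213 214]
 [214 214 214 214 214 215 215 215 215 216 215 215 215 216 216 216 225 224
  225 225 225 225 218 217 217 217 217 217 217]
 [216 215 216 216 216 215 216 215 215 215 215 216 215 216 215 215 215 223
  223 223 222 222 216 214 214 214 215 215 214]
 [212 213 213 213 213 213 213 214 213 213 213 212 212 192 165 161 127 172
  200 212 212 212 212 212 212 212 212 213 211]
 [211 210 212 211 211 209 210 209 210 210 209 192 164 160 158 155 155 155
  155 157 208 209 209 209 210 209 208 209 209]
 [206 208 207 207 207 207 208 208 206 207 190 161 159 108 101 100  97 101
  134 153 152 203 205 205 206 205 206 205 205]
 [203 204 204 203 204 204 203 204 204 204 164 160 103  87  97 101  99  93
   85 111 151 152 202 203 203 202 203 202 203]
 [203 203 202 203 203 204 204 203 203 172 165 112  99 101  89  88  88  86
   84  83 148 153 199 204 204 204 204 205 203]
 [203 203 202 202 203 202 202 201 202 165 164 101  97 101 103  89  86  86
   84  83 113 151 170 200 199 200 199 199 201]
 [201 200 2
[... 5219 characters left out ...]
127 128 127 127 128 117  40  39  39  42  39  25
   88 114 114 113 113 114  80  12  10  20  18]
 [ 16  14  14  14  19  19  98 126 131 127 127 115  36  30  32  26  29  32
   86 112 111 111 108  75  18  18  18  16  16]
 [ 16  12  14  14  16  16  16 123 129  58  36  37  37  36  12  11  26  36
   37  26  32  84  39  18  18  16  16  16  18]
 [ 12  14  12  14  16  16  16  21  28  29  18  15   7   9   9   9   9   8
    4  11  17  22  22  16  18  14  16  16  18]
 [ 14  12  14  14  14  12  21  32  15  10   9  11  10  18  17  17  18  19
   17  18  17  17  29  31  16  18  16  16  14]
 [ 12  12  14  14  14  28  29  18  15  17  17  17  17  17  17  17  19  17
   17  21  17  18  19  22  34  17  14  16  14]]
```

Emit:
{"op": "arm_command", "data": {"steps": [[0.07, -0.07, 0, 0, 0, 0], [0.07, -0.07, 2, 0, 0, 0], [0.07, -0.07, 4, 0, 0, 0], [0.07, -0.07, 5.5, 0, 0, 0], [0.07, -0.07, 7, 0, 0, 0], [0.07, -0.07, 8.5, 0, 0, 0], [0.07, -0.07, 9.8, 0, 0, 0], [0.07, -0.07, 10.8, 0, 0, 0], [0.07, -0.07, 11.4, 0, 0, 0], [0.07, -0.07, 11.8, 0, 0, 0], [0.07, -0.07, 11.8, 0, 0, 0], [0.07, -0.07, 11.8, 0, 0, 0]]}}

```text
t: 14.02
eef_pos: [534.6, -276.7, 283.7]
tcp_rot: [3.141, -0.001, -0.037]
ft_force: [-6.6, 1.7, 16.3]
opening: 0.164
```

Emit:
{"op": "arm_command", "data": {"steps": [[0, 0, -0.2, 0, 0, 0], [0, 0, -0.2, 0, 0, 0], [0, 0, -0.2, 0, 0, 0], [0, 0, -0.2, 0, 0, 0], [0, 0, -0.2, 0, 0, 0], [0, 0, -0.2, 0, 0, 0]], "jaw": 4.5}}

```text
t: 14.52
eef_pos: [534.8, -277.0, 283.6]
tcp_rot: [-3.142, 0.0, -0.038]
ft_force: [-0.7, -0.5, -0.6]
opening: 0.469
```

```bash
python3 - <<'E'
from h import *
s=state();print(s['eef_pos'],s['tcp_rot'],s['ft_force'],s['opening']*95)
w=read_camera('scene');a=cv2.cvtColor(cv2.imread('pics/scene0.png'),cv2.COLOR_BGR2RGB);cs=camera_model('scene')
for i in(a,w):
    m=cv2.inRange(i[205:215,225:250].sum(2),480,765)  # bright collar
    g=i[196:216,226:252].mean(2).astype(int);print(g)
print('collar exp',proj(cs,[534.8,-276,70]))
E
```

```text
[ 534.83334215 -276.97009304  283.57812187] [-3.14158795e+00  1.41730736e-04 -3.75331614e-02] [-0.72907232 -0.51558397 -0.61222215] 44.52348227709245
[[122 123 123 123 126 129  51   7   3   6   9  12   3   8   7  46 129 127
  123 123 123 123 124 126 123 123]
 [123 124 124 125 125 128  70  14   0   6   7   0  10   5   0  39 131 128
  123 122 123 124 123 124 123 123]
 [123 123 123 123 126 128  71  10   1   7  10   6   9   4   4  35 127 127
  123 123 122 124 121 121 123 123]
 [124 123 124 124 127 129  79  15   0   9   8   4   8   5   1  21 100 131
  129 125 124 126 123 126 125 120]
 [123 121 122 133 144 146 120  31   1   4   6  11   1  12   4  15  84 152
  145 139 141 137 139 141 139 103]
 [124 121 123 144 150 155 157  45   0   9   4  10  13   2   4  19  82 153
  149 150 151 151 151 154 149  88]
 [123 122 129 150 151 155 158  43   0   2   8   3   4   5   0   8  68 153
  150 150 149 152 154 158 133  83]
 [123 123 134 150 150 151 154  56   1   7   1  11   8   5   0  33  85 148
  144 140 144 153 157 161 123  66]
 [123 124 143 149 148 148 156 110  57  16   6   4   6   6  39 109 161 138
  14
[... 2750 characters left out ...]
3  47]
 [ 95  86  83  79  76  78  81  80  79  77 106 163 167 168 166 162 159 158
  156 155 159 162 133  52  42  49]
 [135  88  79  79  80  82  80  97  98 106 164 171 169 165 163 159 157 157
  157 160 159 159 124  47  45  49]
 [ 84  85  90  94  83  76  89 153 161 161 165 160 159 158 156 155 151 155
  158 151 151 150  80  44  45  50]
 [ 55  55  61  67  77  60  79  91  91  90  77  86  88  88  96  97  90 100
   97  85  98  97  54  45  46  47]
 [ 53  53  60  81  77  64  79  79  80  84  83  79  63  77  79  77  79  78
   77  74  79  77  62  46  46  49]
 [ 62  55  62  82  80  80  79  81  84  86  88  84  81  83  78  78  80  82
   79  78  76  78  62  49  47  46]]
collar exp [238.01634562 205.16538703]
```

Emit:
{"op": "arm_command", "data": {"steps": [[0, 0, -2, 0, 0, 0], [0, 0, -5, 0, 0, 0], [0, 0, -9, 0, 0, 0], [0, 0, -13, 0, 0, 0], [0.2, -3, -13, 0, 0, 0], [0.4, -7, -13, 0, 0, 0], [0.6, -11, -13, 0, 0, 0], [0.8, -15, -13, 0, 0, 0], [1.0, -19, -13, 0, 0, 0], [1.2, -23, -13, 0, 0, 0], [1.4, -27, -13, 0, 0, 0], [1.6, -30.1, -13, 0, 0, 0]], "jaw": 5}}

```text
t: 15.57
eef_pos: [561.8, 25.9, 413.8]
tcp_rot: [-3.141, -0.0, -0.037]
ft_force: [0.9, -0.8, 0.3]
opening: 0.521
```

Emit:
{"op": "arm_command", "data": {"steps": [[0, 0, 0, 0, 0, 0], [0, 0, 0, 0, 0, 0], [0, 0, 0, 0, 0, 0], [0, 0, 0, 0, 0, 0]]}}

```text
t: 15.9
eef_pos: [562.1, 22.2, 413.6]
tcp_rot: [3.141, 0.0, -0.039]
ft_force: [-0.7, -0.3, 0.4]
opening: 0.527
```

```bash
python3 - <<'E'
from h import *
cw=camera_model('wrist');im=read_camera('wrist');s=state();print(cw['xyz'],cw['rotation'],s['eef_pos'],s['tcp_rot'])
save('w4',im)
print('plate',proj(cw,[562,23,38]),'collar',proj(cw,[562,23,58]),'knob',proj(cw,[562,23,84]))
c=im[90:350,190:450];save('w4c',cv2.resize(c,(598,598),interpolation=cv2.INTER_CUBIC))
E
```

```text
[565.97566795  89.55216392 395.04653695] [-2.46339200e-01  1.60405380e-04 -3.69009622e-02] [562.09973994  22.05227204 413.65443139] [ 3.14137516e+00  9.26695159e-05 -3.90892909e-02]
plate [317.93511063 214.38780279] collar [317.8349574  218.91523451] knob [317.68648779 225.62681097]
```

View pics/w4c.png

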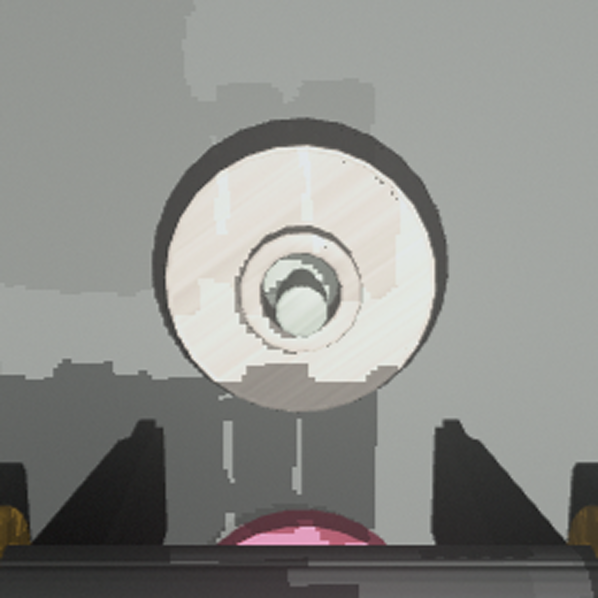

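Emit:
{"op": "arm_command", "data": {"steps": [[0.07, -0.12, 0, 0, 0, 0], [0.07, -0.12, 3, 0, 0, 0], [0.07, -0.12, 6, 0, 0, 0], [0.07, -0.12, 9, 0, 0, 0], [0.07, -0.12, 11.5, 0, 0, 0], [0.07, -0.12, 13.5, 0, 0, 0], [0.07, -0.12, 15, 0, 0, 0], [0.07, -0.12, 15.8, 0, 0, 0], [0.07, -0.12, 16.1, 0, 0, 0], [0.07, -0.12, 16.1, 0, 0, 0], [0.07, -0.12, 16.1, 0, 0, 0], [0.07, -0.12, 16.1, 0, 0, 0]], "jaw": 4}}

```text
t: 16.95
eef_pos: [563.0, 24.3, 253.7]
tcp_rot: [3.141, -0.002, -0.038]
ft_force: [-1.0, 0.5, 0.3]
opening: 0.42
```

Emit:
{"op": "arm_command", "data": {"steps": [[0, 0, 0.1, 0, 0, 0], [0, 0, 0.1, 0, 0, 0], [0, 0, 0.1, 0, 0, 0], [0, 0, 0.1, 0, 0, 0], [0, 0, 0.1, 0, 0, 0], [0, 0, 0.1, 0, 0, 0], [0, 0, 0.1, 0, 0, 0], [0, 0, 0.1, 0, 0, 0]], "jaw": 0.8}}

```text
t: 17.62
eef_pos: [562.9, 24.3, 251.9]
tcp_rot: [3.141, -0.0, -0.038]
ft_force: [-0.7, -0.3, 5.0]
opening: 0.181
```

```bash
python3 - <<'E'
from h import *
s=state();print(s['eef_pos'],s['tcp_rot'],s['ft_force'],s['opening']*95)
E
```

```text
[562.88634438  24.33588577 251.94980883] [ 3.14149782e+00 -3.99633824e-04 -3.75977570e-02] [-0.68545259 -0.29461678  5.03102984] 17.226027554758147
```

Emit:
{"op": "arm_command", "data": {"steps": [[0, 0, -0.5, 0, 0, 0], [0, 0, -1.5, 0, 0, 0], [0, 0, -3, 0, 0, 0], [0, 0, -4.5, 0, 0, 0], [0, 0, -6, 0, 0, 0], [0, 0, -7, 0, 0, 0], [0, 0, -7.5, 0, 0, 0], [0, 0, -7.5, 0, 0, 0], [0, 0, -7.5, 0, 0, 0]]}}

```text
t: 18.37
eef_pos: [562.7, 24.3, 326.5]
tcp_rot: [3.142, 0.0, -0.038]
ft_force: [-0.3, 0.1, -2.4]
opening: 0.182
```

```bash
python3 - <<'E'
from h import *
s=state();print(s['eef_pos'],s['tcp_rot'],s['ft_force'],s['opening']*95)
w=read_camera('wrist');im=cv2.cvtColor(w,cv2.COLOR_RGB2HSV);save('w5',w)
# bright lid extent in wrist view
m=((im[...,2]>170)&(im[...,1]<60)).astype(np.uint8);n,l,st,c=cv2.connectedComponentsWithStats(m);print([st[i].tolist() for i in range(1,n) if st[i][4]>800])
go(547,257.2,327,-2.15)
E
```

```text
[562.67305116  24.32071408 326.52262296] [ 3.14151449e+00  2.10512269e-04 -3.76915987e-02] [-0.28191856  0.07386734 -2.43164383] 17.260970788578586
[[0, 77, 64, 22, 893], [217, 174, 206, 102, 13050], [0, 209, 105, 88, 5204], [273, 246, 83, 34, 1146]]
go [ -2.44 -23.21  -0.09] [ 0.   0.1 -0. ] rows>= 6
```

Emit:
{"op": "arm_command", "data": {"steps": [[-0.1, -1, 0, 0, 0, 0], [-0.3, -3, 0, 0, 0, 0], [-0.6, -5.7, 0, 0, 0, 0], [-0.9, -8.5, 0, 0, 0, 0], [-1.2, -11.3, 0, 0, 0, 0], [-1.5, -14.1, 0, 0, 0, 0], [-1.8, -16.9, 0, 0, 0, 0], [-2.1, -19.7, 0, 0, 0, 0], [-2.3, -21.8, 0, 0, 0, 0], [-2.44, -22.8, 0, 0, 0, 0], [-2.44, -23.2, 0, 0, 0, 0], [-2.44, -23.2, 0, 0, 0, 0]]}}

```text
t: 19.42
eef_pos: [546.9, 257.8, 326.1]
tcp_rot: [3.141, 0.001, -0.036]
ft_force: [-0.5, 1.1, -2.8]
opening: 0.184
```

Emit:
{"op": "arm_command", "data": {"steps": [[0, 0, 0, 0, 0, 0], [0, 0, 0, 0, 0, 0], [0, 0, 0, 0, 0, 0]]}}

```text
t: 19.67
eef_pos: [547.4, 256.1, 326.7]
tcp_rot: [3.141, 0.0, -0.039]
ft_force: [1.0, 0.0, -1.6]
opening: 0.182
```

```bash
python3 - <<'E'
from h import *
s=state();print(s['eef_pos'],s['tcp_rot'],s['ft_force'],s['opening']*95)
t=read_camera('top');w=read_camera('wrist');save('t6',t);save('w6',w);cw=camera_model('wrist')
g=cv2.cvtColor(w,cv2.COLOR_RGB2GRAY)
x,y=s['eef_pos'][:2]
# rim / foot plate / skirt edges along radial scan lines through the cup axis, upward in image
print('foot far',proj(cw,[547,256.2+56,4]),'rim far',proj(cw,[547,256.2+44,62]),'lid far',proj(cw,[x,y+50,108]))
u=int(proj(cw,[547,256,62])[0])+2
print(u,list(zip(range(90,230,2),g[90:230:2,u].tolist())))
for v in (200,215): print(v,[(i,int(g[v,i])) for i in range(200,440,4)])
go(547,257.2,290,-2.15)
E
```

```text
[547.41487163 256.11042186 326.67816823] [ 3.14138127e+00  1.08347210e-04 -3.89445523e-02] [ 1.04235901  0.02316161 -1.63102087] 17.253701475657774
foot far [314.17951644 151.37524286] rim far [313.75792743 176.45189724] lid far [312.81460901 173.22538984]
318 [(90, 158), (92, 158), (94, 159), (96, 159), (98, 158), (100, 158), (102, 158), (104, 159), (106, 159), (108, 158), (110, 159), (112, 159), (114, 159), (116, 159), (118, 159), (120, 159), (122, 160), (124, 159), (126, 160), (128, 159), (130, 159), (132, 159), (134, 160), (136, 161), (138, 160), (140, 161), (142, 160), (144, 160), (146, 150), (148, 148), (150, 128), (152, 143), (154, 144), (156, 143), (158, 143), (160, 144), (162, 144), (164, 143), (166, 142), (168, 127), (170, 121), (172, 103), (174, 198), (176, 225), (178, 211), (180, 222), (182, 223), (184, 222), (186, 221), (188, 223), (190, 223), (192, 221), (194, 222), (196, 223), (198, 221), (200, 219), (202, 221), (204, 219), (206, 219), (208, 219), (210, 218), (212, 220), (214, 221), (216, 220), (218, 218), (220, 213), (222, 212), (224, 212), (226, 212), (228, 212)]
200
[... 795 characters left out ...]
8), (224, 148), (228, 150), (232, 151), (236, 209), (240, 216), (244, 218), (248, 217), (252, 216), (256, 213), (260, 214), (264, 215), (268, 217), (272, 219), (276, 217), (280, 221), (284, 221), (288, 220), (292, 221), (296, 219), (300, 220), (304, 219), (308, 218), (312, 218), (316, 221), (320, 219), (324, 215), (328, 213), (332, 212), (336, 213), (340, 214), (344, 217), (348, 226), (352, 227), (356, 226), (360, 227), (364, 226), (368, 226), (372, 225), (376, 225), (380, 225), (384, 226), (388, 226), (392, 215), (396, 215), (400, 207), (404, 145), (408, 163), (412, 163), (416, 162), (420, 162), (424, 162), (428, 161), (432, 161), (436, 160)]
go [-0.04 -0.09  3.68] [ 0.  -0.  -0.1] rows>= 1
```

Emit:
{"op": "arm_command", "data": {"steps": [[-0.04, -0.1, 0, 0, 0, 0], [-0.04, -0.1, 0.6, 0, 0, 0], [-0.04, -0.1, 1.2, 0, 0, 0], [-0.04, -0.1, 1.8, 0, 0, 0], [-0.04, -0.1, 2.3, 0, 0, 0], [-0.04, -0.1, 2.8, 0, 0, 0], [-0.04, -0.1, 3.2, 0, 0, 0], [-0.04, -0.1, 3.5, 0, 0, 0], [-0.04, -0.1, 3.5, 0, 0, 0], [-0.04, -0.1, 3.5, 0, 0, 0]]}}

```text
t: 20.6
eef_pos: [546.8, 258.1, 291.6]
tcp_rot: [3.141, 0.0, -0.038]
ft_force: [0.6, 0.1, -1.7]
opening: 0.183
```

Emit:
{"op": "arm_command", "data": {"steps": [[0, 0.05, 0.2, 0, 0, 0], [0, 0.05, 0.4, 0, 0, 0], [0, 0.05, 0.55, 0, 0, 0], [0, 0.05, 0.7, 0, 0, 0], [0, 0.05, 0.8, 0, 0, 0], [0, 0.05, 0.8, 0, 0, 0], [0, 0.05, 0.8, 0, 0, 0]]}}

```text
t: 21.18
eef_pos: [546.7, 257.6, 283.9]
tcp_rot: [3.142, -0.0, -0.038]
ft_force: [-1.8, -0.9, 1.9]
opening: 0.182
```

```bash
python3 - <<'E'
from h import *
s=state();print(s['eef_pos'],s['tcp_rot'],s['ft_force'],s['moment'],s['opening']*95)
E
```

```text
[546.74302033 257.59526395 283.94112698] [ 3.14150399e+00 -1.20761210e-04 -3.75662030e-02] [-1.77714366 -0.90477528  1.887126  ] [-0.18565602  0.24252993 -0.0337365 ] 17.335834371613505
```

Force turned from −1.7 to +1.9 N at z 283.9, the height expected for full seating. I press a little more to make sure and hold.

Emit:
{"op": "arm_command", "data": {"steps": [[0, 0, 0.1, 0, 0, 0], [0, 0, 0.2, 0, 0, 0], [0, 0, 0.2, 0, 0, 0], [0, 0, 0.2, 0, 0, 0], [0, 0, 0.2, 0, 0, 0], [0, 0, 0.2, 0, 0, 0]]}}

```text
t: 21.68
eef_pos: [546.6, 257.6, 283.8]
tcp_rot: [-3.141, -0.001, -0.037]
ft_force: [-7.4, -3.3, 21.9]
opening: 0.182
```

```bash
python3 - <<'E'
from h import *
s=state();print(s['eef_pos'],s['tcp_rot'],s['ft_force'],s['moment'],s['opening']*95)
w=read_camera('wrist');cs=camera_model('scene');sc=read_camera('scene');save('sc7',sc);save('w7',w)
g=cv2.cvtColor(sc,cv2.COLOR_RGB2GRAY)
print('plate lvl far/near/left/right',[proj(cs,[547.3+a,256.3+b,66]).round(0).tolist() for a,b in((-50,0),(50,0),(0,-50),(0,50))])
for v,u0,u1 in((305,418,500),(318,418,500)): print(v,[(i,int(g[v,i])) for i in range(u0,u1,3)])
E
```

```text
[546.57215985 257.55795114 283.8088323 ] [-3.14130861e+00 -1.17902650e-03 -3.74711133e-02] [-7.42554284 -3.29415328 21.92469076] [-0.65338811  1.40826313 -0.05808432] 17.260921259471758
plate lvl far/near/left/right [[469.0, 298.0], [446.0, 334.0], [431.0, 303.0], [486.0, 329.0]]
305 [(418, 77), (421, 77), (424, 77), (427, 78), (430, 74), (433, 108), (436, 105), (439, 108), (442, 103), (445, 105), (448, 105), (451, 97), (454, 2), (457, 8), (460, 8), (463, 7), (466, 11), (469, 33), (472, 10), (475, 16), (478, 181), (481, 163), (484, 125), (487, 125), (490, 123), (493, 123), (496, 126), (499, 124)]
318 [(418, 76), (421, 78), (424, 80), (427, 79), (430, 45), (433, 188), (436, 188), (439, 192), (442, 192), (445, 115), (448, 92), (451, 55), (454, 64), (457, 67), (460, 88), (463, 72), (466, 92), (469, 91), (472, 89), (475, 180), (478, 176), (481, 177), (484, 173), (487, 176), (490, 123), (493, 123), (496, 125), (499, 126)]
```

Emit:
{"op": "arm_command", "data": {"steps": [[0, 0, -0.15, 0, 0, 0], [0, 0, -0.15, 0, 0, 0], [0, 0, -0.15, 0, 0, 0], [0, 0, -0.15, 0, 0, 0], [0, 0, -0.15, 0, 0, 0], [0, 0, -0.15, 0, 0, 0], [0, 0, -0.15, 0, 0, 0], [0, 0, -0.15, 0, 0, 0]], "jaw": 7}}

```text
t: 22.45
eef_pos: [546.8, 257.6, 283.1]
tcp_rot: [3.141, 0.0, -0.038]
ft_force: [0.4, 0.7, -0.6]
opening: 0.686
```

```bash
python3 - <<'E'
from h import *
s=state();print(s['eef_pos'],s['tcp_rot'],s['ft_force'],s['opening']*95)
w=read_camera('wrist');save('w8',w);cw=camera_model('wrist')
g=cv2.cvtColor(w,cv2.COLOR_RGB2GRAY)
print('collar far',proj(cw,[546.6,257.6+22,90]),'plate far',proj(cw,[546.6,257.6+50,70]),'knob',proj(cw,[546.6,257.6,116]),proj(cw,[546.6,257.6+9,116]))
print([(v,int(g[v,318])) for v in range(120,300,2)])
for v in(190,225,240):print(v,[(i,int(g[v,i])) for i in range(212,430,4)])
E
```

```text
[546.8146257  257.62054371 283.05927397] [ 3.14144009e+00  1.48772653e-04 -3.76752388e-02] [ 0.41217906  0.71847603 -0.57102129] 65.16680459214632
collar far [314.06678837 244.20227479] plate far [312.23754533 173.85615605] knob [315.44524355 317.47364168] [314.52642564 295.25830445]
[(120, 154), (122, 152), (124, 154), (126, 153), (128, 154), (130, 153), (132, 153), (134, 153), (136, 153), (138, 153), (140, 155), (142, 153), (144, 155), (146, 155), (148, 155), (150, 144), (152, 145), (154, 122), (156, 137), (158, 139), (160, 138), (162, 138), (164, 138), (166, 139), (168, 137), (170, 129), (172, 100), (174, 168), (176, 221), (178, 216), (180, 221), (182, 221), (184, 221), (186, 221), (188, 216), (190, 217), (192, 215), (194, 215), (196, 216), (198, 214), (200, 213), (202, 213), (204, 214), (206, 211), (208, 212), (210, 210), (212, 212), (214, 214), (216, 215), (218, 211), (220, 206), (222, 204), (224, 204), (226, 204), (228, 204), (230, 205), (232, 206), (234, 206), (236, 151), (238, 99), (240, 102), (242, 101), (244, 102), (246, 117), (248, 219), (250, 218), (252, 213), (254, 207),
[... 1539 characters left out ...]
), (420, 155), (424, 156), (428, 155)]
240 [(212, 141), (216, 142), (220, 143), (224, 200), (228, 204), (232, 204), (236, 206), (240, 203), (244, 206), (248, 211), (252, 209), (256, 211), (260, 209), (264, 208), (268, 207), (272, 207), (276, 207), (280, 210), (284, 211), (288, 205), (292, 200), (296, 199), (300, 148), (304, 95), (308, 97), (312, 98), (316, 100), (320, 100), (324, 102), (328, 103), (332, 101), (336, 100), (340, 213), (344, 204), (348, 203), (352, 206), (356, 204), (360, 205), (364, 209), (368, 211), (372, 207), (376, 205), (380, 202), (384, 200), (388, 203), (392, 200), (396, 199), (400, 198), (404, 200), (408, 202), (412, 198), (416, 198), (420, 155), (424, 155), (428, 155)]
```

Emit:
{"op": "arm_command", "data": {"steps": [[0, 0.05, 0.4, 0, 0, 0], [0, 0.05, 0.8, 0, 0, 0], [0, 0.05, 1.2, 0, 0, 0], [0, 0.05, 1.6, 0, 0, 0], [0, 0.05, 1.9, 0, 0, 0], [0, 0.05, 1.9, 0, 0, 0], [0, 0.05, 1.9, 0, 0, 0]], "jaw": 7}}

```text
t: 23.08
eef_pos: [546.8, 257.1, 263.9]
tcp_rot: [3.141, 0.0, -0.038]
ft_force: [1.0, 0.0, -0.2]
opening: 0.735
```

Emit:
{"op": "arm_command", "data": {"steps": [[0, 0, 0, 0, 0, 0], [0, 0, 0, 0, 0, 0], [0, 0, 0, 0, 0, 0], [0, 0, 0, 0, 0, 0], [0, 0, 0, 0, 0, 0], [0, 0, 0, 0, 0, 0], [0, 0, 0, 0, 0, 0], [0, 0, 0, 0, 0, 0]], "jaw": 3.4}}

```text
t: 23.75
eef_pos: [546.8, 257.1, 264.3]
tcp_rot: [3.142, -0.0, -0.038]
ft_force: [-0.5, -0.0, 1.4]
opening: 0.455
```

```bash
python3 - <<'E'
from h import *
s=state();print(s['eef_pos'],s['tcp_rot'],s['ft_force'],s['moment'],s['opening']*95)
E
```

```text
[546.79440983 257.10115243 264.31946399] [ 3.14156593e+00 -1.62821088e-04 -3.76596940e-02] [-0.48879036 -0.01316328  1.3795619 ] [-0.01548853 -0.0394228  -0.01975567] 43.20832450758711
```

Emit:
{"op": "arm_command", "data": {"steps": [[0, 0, -0.2, 0, 0, 0], [0, 0, -0.5, 0, 0, 0], [0, 0, -0.9, 0, 0, 0], [0, 0, -1.4, 0, 0, 0], [0, 0, -1.9, 0, 0, 0], [0, 0, -2.4, 0, 0, 0], [0, 0, -2.9, 0, 0, 0], [0, 0, -3.4, 0, 0, 0], [0, 0, -3.9, 0, 0, 0], [0, 0, -4.4, 0, 0, 0], [0, 0, -4.9, 0, 0, 0], [0, 0, -5.4, 0, 0, 0]]}}

```text
t: 24.75
eef_pos: [546.8, 257.1, 318.7]
tcp_rot: [3.142, -0.0, -0.038]
ft_force: [-0.3, -0.5, -2.0]
opening: 0.459
```

Emit:
{"op": "arm_command", "data": {"steps": [[0, 0, -0.6, 0, 0, 0], [0, 0, -1.2, 0, 0, 0], [0, 0, -1.8, 0, 0, 0], [0, 0, -2.4, 0, 0, 0], [0, 0, -3.0, 0, 0, 0], [0, 0, -3.6, 0, 0, 0], [0, 0, -4.1, 0, 0, 0], [0, 0, -4.5, 0, 0, 0], [0, 0, -4.6, 0, 0, 0], [0, 0, -4.6, 0, 0, 0], [0, 0, -4.6, 0, 0, 0], [0, 0, -4.6, 0, 0, 0]]}}

```text
t: 25.75
eef_pos: [546.7, 257.1, 363.9]
tcp_rot: [3.141, 0.001, -0.038]
ft_force: [0.1, -0.5, -0.8]
opening: 0.46
```

Emit:
{"op": "arm_command", "data": {"steps": [[0, 0, 0, 0, 0, 0], [0, 0, 0, 0, 0, 0], [0, 0, 0, 0, 0, 0], [0, 0, 0, 0, 0, 0], [0, 0, 0, 0, 0, 0], [0, 0, 0, 0, 0, 0]]}}

```text
t: 26.25
eef_pos: [546.8, 257.1, 364.2]
tcp_rot: [3.141, 0.0, -0.038]
ft_force: [0.1, -0.0, -1.2]
opening: 0.459
```

```bash
python3 - <<'E'
from h import *
s=state();print(s['eef_pos'],s['tcp_rot'],s['ft_force'],s['qvel'].round(4),s['opening']*95)
sc=read_camera('scene');t=read_camera('top');save('sc9',sc);save('t9',t);cs=camera_model('scene')
# knob: left on cup? knob top expected at
k=proj(cs,[547,256.5,116]);f=proj(cs,[547,256.5,66]);print('knob top',k,'flange top',f)
g=cv2.cvtColor(sc,cv2.COLOR_RGB2GRAY)
u,v=k.round().astype(int)
print(g[v-14:v+44:2,u-45:u+36:3])
# bystanders: change masks top before/after
a=cv2.imread('pics/top0.png');b=cv2.imread('pics/t9.png')
for n,(x,y,w,h) in dict(tin=(198,112,44,42),yoyo=(308,118,40,42),hex=(352,305,26,55)).items():
    A,B=[i[y:y+h,x:x+w].astype(np.float32).mean(2) for i in(a,b)];print(n,cv2.phaseCorrelate(A-A.mean(),B-B.mean()))
E
```

```text
[546.78521699 257.09136461 364.16791935] [ 3.14149310e+00  2.96767166e-05 -3.76751171e-02] [ 0.13721384 -0.03607564 -1.15671197] [ 0.001  -0.0006  0.0025  0.0003  0.0002 -0.0014] 43.5729655452058
knob top [464.31822728 295.62952406] flange top [458.04879677 315.43241079]
[[ 78  76  79  77  77  79  78  53  57  92 104 168 188  89  91  94  97  48
   13  64 107 125 181 171 173 175 176]
 [ 79  77  76  77  76  76  77  65  59  55  92  88 100  92 107  95  93  94
   91 180 178 173 177 172 169 173 175]
 [ 76  77  78  79  78  78  78  77  56  61  60  93  94  95 183 111 108  86
   83 177 175 172 176 175 168 175 191]
 [ 77  78  77  78  78  78  76  79  61  60  59  65  95  96  90  92 194 195
  123 173 180 172 177 177 170 175 176]
 [ 77  77  79  77  77  78  78  78  78  58  57  58  64  95  92  88 179 192
  194 188 181 173 172 176 169 172 174]
 [ 78  77  79  79  77  77  80  76  78  69  59  63  61  64  94 115 176 177
  172 192 194 178 171 175 173 162 171]
 [ 75  78  78  75  76  78  78  77  78  78  61  58  60  63  62 128 175 177
  175 174 192 194 175 177 178 171  99]
 [ 77  78  76  78  77  78  78  79  77
[... 1953 characters left out ...]
 170
  170 168 169 133 126 126 124 124 126]
 [ 78  64  63  66 151 148 110 139 153  95 177 172 174 174 176 169 173 170
  170 168 162 114 125 126 127 125 126]
 [ 76  64  67  65 152  87  98 100 159 156  86 151 171 177 173 172 170 172
  173 163 123 124 126 126 123 126 126]
 [ 80  63  63  66 155  89 101 104 127 160  95  85  78 125 169 169 166 148
   96 100 108 127 125 123 125 126 126]
 [ 79  62  65  65 155  83 101 106 113 157 132 103 107  97 138 110 127 147
  167  88 107 115 127 124 125 125 125]]
tin ((0.6196724074762443, 0.585590369431447), 0.9339139926580735)
yoyo ((0.0972390209168168, 0.47284292126690985), 0.9287233050664266)
hex ((0.5243334970873619, -0.03413328361821044), 1.0030652708477443)
```

```bash
python3 -c "
from h import *
s=state();print(s['t'],s['eef_pos'],s['opening']*95,s['ft_force']);print(job_done())"
```

```text
26.35 [546.78060035 257.11048913 364.19264858] 43.479449184127716 [-0.51757183 -0.01157586 -1.58916266]
the job is handed in; nothing more can be done
None
```

I stirred the beads, put the rod back, seated the nested lids on the cup and lifted the outer lid alone. I handed the job in at 26.35 s; it gives no verdict.

**Stirring:** The rod tilted in the grip partway through. I straightened it against the cup wall and finished with one more stroke. The last close view showed all five beads in the cup. By place, the beads that started at three of the five spots had moved over 15 mm, but one of those clearances was only about 16 mm. I did not track individual beads.

**Rod:** Its collar is back in the same image position as at the start, within about half a pixel.

**Lids:** The pair stopped hard at 22 N, 31.9 mm above its height on the rest (32 mm expected), so the inner lid is down. I did not measure how well it is centred or how level it is after the lift. The outer lid was raised 100 mm; the measured weight fits that lid alone, and the scene camera's pixel values fit the inner lid still on the cup.

**Holding:** At hand-in the jaws were at 43.5 mm on the 44 mm collar, with the arm level and still.

**Other things on the counter:** The tin, yo-yo and hex key shifted by less than a pixel. I could not check the puller at the end because the arm hid it, but no planned path went near it.

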